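Set up the dye strainer

ROBOT

A 6-joint arm with a two-finger parallel gripper is mounted at the origin on the work surface. World frame = base frame: x ahead of the robot, y to its left, z up, the work surface at z = 0. Lengths are in m, angles in rad, forces in N, time in s.
With the tool pointing down it reaches from about 0.3 to 0.75 m from the base axis. Payload 8.5 kg.
Tool frame: the origin (TCP) lies midway between the tips of the shut fingers; the grasp point (between the pads) lies 19 mm behind it; z points along the fingers, y is the line along which they close (so a half turn about z gives the same grasp; the last joint's range is limited). The gripper opens to 88 mm and grips with 3 to 60 N. Pads are 18 mm wide; open, the fingers measure 123 mm over their backs; the gripper's body (75 mm by 187 mm) begins 45 mm behind the grasp point.
Start: joints at [0.891, 0.381, 1.297, -0, 1.464, -0.215], TCP at [0.247, 0.492, 0.239] pointing down, gripper open.
Joint ranges: [-3.11, 3.11], [-0.89, 2.33], [0.22, 2.48], [-1.42, 4.56], [0.17, 2.85], [-2.88, 2.88]. Speed limits (rad/s): [2.39, 2.39, 3.14, 3.14, 3.14, 3.14].

INTERFACE

Orientations are given as a 3x3 rotation matrix whose columns are the frame's x, y, z axes.
In Python, from station import ctrl gives the robot as it stands.
- The arm moves only by the tool play_rows, never from a script. Its argument "increments" is a list of rows, each a list of 2 entries, a list of its own where there are three numbers: the shift along the tool's x, y, z normalised to -1 to 1, where 1 is 0.12 m, then the turn, a rotation vector about the tool's x, y, z normalised to -1 to 1, where 1 is pi/2 rad. In form: [[[tx, ty, tz], [ax, ay, az]], ...]. A call has exactly 5 rows; each row shifts and turns the commanded pose from where the row before left it, along the tool's axes as they then stand; what a row does not reach is not made up. A row lasts 1/10 s, in which the tool goes at most 50 mm and 8.59 degrees, less where a joint would pass 70% of its speed; a pose out of reach is approached as far as the arm can. A call with a number of a shift or a turn outside -1 to 1 is refused whole. A call with a gripper value outside its range is refused whole. "jaw" is the opening, from 0 (shut) to 1 (fully open), set as the call begins (left out, the last holds). The fingers move at their own pace and stop on an object; "grip_force" is the grip in N (left out, the last holds). Time passes only in rows, so rows that do not move let the fingers close, or fill a call up. It gives the time, the measured TCP pose, the force, the opening and the grip force at its end, in the units of the state.
- ctrl.sense(): the state, without advancing time (a new reading comes with each control period).
- ctrl.camera(name): name is "scene" or "top" or "wrist"; returns a dict with "color" (420x560x3 uint8, blue, green, red), "fx", "fy", "cx", "cy" (pixels), "eye" and "orientation" of the camera in the world. Camera axes: x right, y down, z forward; pixel columns grow to the right and rows downward; lengths in m; the calibration is good to about 2 mm. A picture is of the moment at which its call begins. There is no depth.
- ctrl.job_done(): hands the job in; it is judged then, once.
Trained networks look in the newest picture that a camera, given by its name, has taken for a name from the list of things; names that differ only in an ending like _2 or _b are one class to them, and where a whole thing is asked for, a point or a joint stands for the part that bears it (a point fixed in the world has none). Each returns a list of dicts, best first, with "confidence" (0 to 1); they miss things now and then, are a little off and sometimes report something else, mostly with a low value. They report only what shows in the picture. A call takes as long as a camera call. They do not tell look-alikes from the thing itself.
- ctrl.spot_in(query, camera): "box" ([left, top, width, height] in pixels, round what is visible of it).
- ctrl.masks_of(query, camera): "mask" (420x560 bool, what is visible of it) and "box" ([left, top, width, height] in pixels, round what is visible of it).
- ctrl.tip_of(query, camera): "uv" ([column, row] in pixels: a listed point, or the origin of a listed thing).
The state is a dict: "time_s": time; "joint_positions": joint angles; "qvel": joint speeds; "joint_torque": joint torques, N m; "ee_pos": TCP position; "eef_rot": TCP orientation; "force": force on the tool from outside, world axes, zero at the start; "torque": the same for the moment, N m; "opening": finger opening in m; "grip_force": force on a finger pad.
Only numpy, scipy, OpenCV 4.12 (cv2) and the standard library are available. Lean on these libraries where they do the work, as an engineer would, in place of code of your own. Each camera call takes 0.05 s, during which the arm holds its last target. There are 200 camera calls.

TASK

Set up the dye strainer: first put the blue funnel cup into the tapered steel seat of the stand, and only then nest the green-collared strainer basket inside the funnel. Both must go in gently, without being dropped or forced, and end upright and fully home, each with its collar flat on the rim below it, and let go. Leave everything else on the table where it is.

Things in the scene. Friction and masses are not known exactly. Their poses are not given: they have to be found in the camera images.
- stand: the strainer stand, fixed to the table: a wooden foot 110 x 120 mm, two thin steel posts 50 mm to either side along its own y, an amber jar between them, and on top, 135 mm above the table, an upright tapered steel seat, open above. Origin at the centre of the underside, z up. It stands in the middle of the work area; nothing of it rises above the rim of the seat
- stand_mouth (a point): centre of the mouth of the steel seat, in the plane of its flat rim, 135 mm above the table; z up. The seat is round, 54 mm across inside at the rim and narrowing evenly to 40.6 mm at 45 mm below it; the rim is 72 mm across outside
- funnel: the blue plastic funnel cup, loose, 50 to 100 g, upright on its small end to the left or right of the stand. Origin at the centre of its underside, z up its axis; round, yaw does not matter. Height 68 mm: the lower 40 mm is a cone, 37 mm across at the bottom, 49 mm at the top; above it overhangs a straight collar 62 mm across, 28 mm high (grip it there). Hollow and open at both ends
- funnel_shoulder (a point): on the funnel's axis at the flat shoulder under its collar, 40 mm above its underside. When the funnel is home this meets stand_mouth: the shoulder lies flat on the seat's rim, with about 2.5 mm of play all round the cone
- funnel_mouth (a point): on the funnel's axis in the plane of its top rim, 68 mm above its underside; z up the axis. The hole inside is tapered: 50 mm across at this rim, 41.6 mm 28 mm further down, 29.6 mm at the bottom
- strainer: the strainer basket, loose, 60 to 130 g, upright on its small end across the stand from the funnel: steel cone, green collar, grey wire gauze closing its top. Solid, round. Origin at the centre of its underside, z up its axis. Height 62 mm: the lower 36 mm is a cone, 35 mm across at the bottom, 45 mm at the top; above it a straight collar 58 mm across, 26 mm high (grip it there)
- strainer_shoulder (a point): on the strainer's axis at the flat shoulder under its collar, 36 mm above its underside. When the strainer is home this meets funnel_mouth: the shoulder lies flat on the funnel's rim, with 2 to 2.5 mm of play all round the cone
- wax_pen: bystander: a wooden wax pen with a copper cup, 160 mm long, 20 mm high, lying crosswise nearer the robot; origin under its middle, x along it
- brush: bystander: a brush 170 mm long lying crosswise nearer the robot; origin on its underside, x along it
- wax_block: bystander: a yellow wax block 80 x 60 x 30 mm beyond the stand; origin at the centre of its underside
- copper_stamp: bystander: a copper printing stamp 90 x 70 mm with a wooden grip, 64 mm high, beyond the stand; origin at the centre of its underside
- dye_cup: bystander: an empty orange cup 80 mm across the rim, 85 mm high, far left; it does not belong to the strainer set; origin at the centre of its underside
- bowl: bystander: a white bowl 130 mm across, 45 mm high, far right; origin at the centre of its underside
- dye_bottle: bystander: a red bottle 60 mm across, 150 mm high, at the left; origin at the centre of its underside
- dye_jar: bystander: a dark-green glass jar with a lid 68 mm across, 90 mm high, at the right; origin at the centre of its underside
Mind the look-alikes: they are no part of the job. Several things look just like the funnel: the one meant starts farthest to the robot's right. What is shaped like the stand but red is not meant.

How it is judged:
By the outcome, as a careful person would: the job done as asked, in the order asked, and still so for the second after the job is handed in, with the robot touching nothing.
It also fails if it takes over 56 s, if anything falls off the work surface, if the arm or the gripper's body presses on something with over 40 N, if the wrist force passes 120 N, or if a joint passes its speed limit or range.

## Working session

There is one attempt and no reset: what is moved stays moved. The work goes in short steps, Python scripts to look and compute and a tool call to move; the robot and the scene stay as the last step left them, time stands still between calls to the robot, and variables do not carry over. Pictures are saved under pics/ and viewed, at most 10 in all, crops included, and the job is handed in when it is done.

Besides the shell and the picture viewer there is one more tool, called after "Call:" by a JSON object that holds its "method" and its "body". play_rows: Moves the arm, as the interface text tells. Its arguments: {"type":"object","properties":{"increments":{"type":"array","items":{"type":"array"}},"jaw":{"type":"number"},"grip_force":{"type":"number"}},"required":["increments"]}

```bash
mkdir -p pics
cat > h.py <<'E'
import numpy as np, cv2
from station import ctrl
def ray(c,uv):
    d=np.array([(uv[0]-c["cx"])/c["fx"],(uv[1]-c["cy"])/c["fy"],1.]); d=np.array(c["orientation"])@d
    return np.array(c["eye"]),d/np.linalg.norm(d)
def atz(c,uv,z):
    e,d=ray(c,uv); return e+d*(z-e[2])/d[2]
def tri(obs):
    A=np.zeros((3,3));b=np.zeros(3)
    for c,uv in obs:
        e,d=ray(c,uv);P=np.eye(3)-np.outer(d,d);A+=P;b+=P@e
    x=np.linalg.solve(A,b)
    return x,[round(float(np.linalg.norm(np.cross(x-ray(c,uv)[0],ray(c,uv)[1]))),4) for c,uv in obs]
def proj(c,p):
    q=np.array(c["orientation"]).T@(np.array(p)-np.array(c["eye"])); return [c["fx"]*q[0]/q[2]+c["cx"],c["fy"]*q[1]/q[2]+c["cy"]]
E
python3 - <<'E'
from h import *
np.set_printoptions(precision=3,suppress=True)
for n in("scene","top"):
    c=ctrl.camera(n); cv2.imwrite(f"pics/{n}0.png",c["color"]); print(n,c["eye"],c["fx"])
    for q in("stand_mouth","funnel_mouth","funnel_shoulder","strainer_shoulder","funnel","strainer","stand"):
        print(q,[(np.round(d["uv"],1).tolist(),round(d["confidence"],2)) for d in ctrl.tip_of(q,n)[:6]])
print(ctrl.sense())
E
```

```text
scene [1.67  0.44  1.139] 515.1760319744315
stand_mouth [([273.6, 205.7], 0.59), ([389.5, 179.7], 0.56)]
funnel_mouth [([204.5, 220.3], 0.61), ([171.0, 226.8], 0.59)]
funnel_shoulder [([205.7, 231.8], 0.95), ([176.9, 232.0], 0.87), ([351.3, 251.4], 0.39)]
strainer_shoulder [([350.3, 248.5], 0.66), ([273.9, 204.8], 0.42)]
funnel [([178.3, 240.8], 0.69), ([206.1, 239.3], 0.61)]
strainer [([352.6, 256.8], 0.67)]
stand [([272.6, 238.7], 0.77), ([381.9, 215.2], 0.64)]
top [ 0.28  -0.001  1.431] 539.5098376705921
stand_mouth [([144.2, 312.6], 0.91), ([280.7, 224.4], 0.71), ([362.0, 281.1], 0.57), ([460.9, 240.1], 0.42)]
funnel_mouth [([358.5, 202.7], 0.88), ([396.3, 184.6], 0.84)]
funnel_shoulder [([356.6, 203.0], 0.81), ([391.6, 187.4], 0.73)]
strainer_shoulder [([98.2, 207.3], 0.75), ([185.2, 216.6], 0.74), ([164.1, 146.9], 0.57)]
funnel [([389.7, 193.1], 0.62)]
strainer [([186.1, 222.1], 0.96), ([322.6, 134.5], 0.57), ([164.8, 148.9], 0.27)]
stand [([156.5, 315.4], 0.81), ([276.3, 228.5], 0.69), ([395.6, 184.5], 0.65)]
{'time_s': 0.8, 'joint_positions': array([ 0.891,  0.381,  1.297, -0.   ,  1.464, -0.215]), 'qvel': array([ 0.001,  0.001, -0.   ,  0.   , -0.001, -0.001]), 'joint_torque': array([ -0.001, -43.776, -22.472,   0.071,   0.031,  -0.   ]), 'ee_pos': array([0.247, 0.492, 0.239]), 'eef_rot': array([[-0.894,  0.448,  0.   ],
       [ 0.448,  0.894,  0.   ],
       [-0.   ,  0.   , -1.   ]]), 'force': array([-0.891,  0.15 , -0.024]), 'torque': array([-0.002, -0.034,  0.004]), 'grip_force': 0.0, 'opening': 0.08831086047706999}
```

View pics/scene0.png

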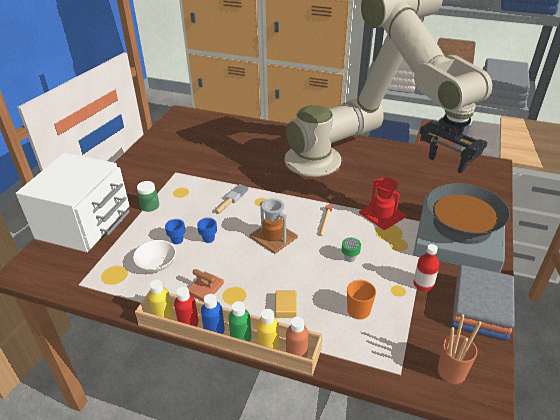

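View pics/top0.png

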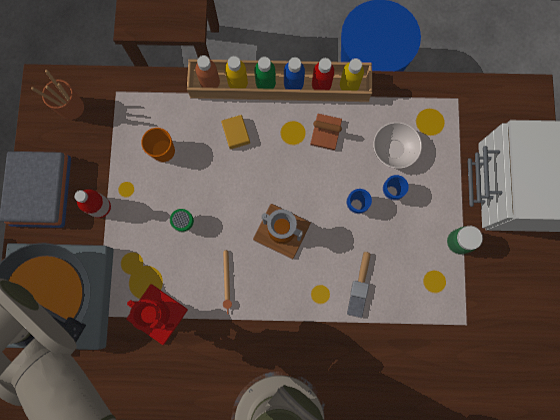

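The scene picture shows two blue cups at (175,231) and (207,230), the steel stand at (273,225), the red stand look-alike at (382,203), and the strainer at (351,248). In the top picture they are at (396,187), (359,202), (281,225), (157,313) and (181,220).
Candidates for the funnel: top (396,187) and (359,202). The robot's right is image right in the top view, so it is (396,187). For the stand, steel (281,225) is meant; red (157,313) is not.

Run:
```python
from h import *
np.set_printoptions(precision=4,suppress=True)
s=ctrl.camera("scene");t=ctrl.camera("top")
print("fm R",tri([(s,(171,226.8)),(t,(396.3,184.6))]))
print("fsh R",tri([(s,(176.9,232)),(t,(391.6,187.4))]))
print("fm L",tri([(s,(204.5,220.3)),(t,(358.5,202.7))]))
print("stand",tri([(s,(273.6,205.7)),(t,(280.7,224.4))]))
print("strsh",tri([(s,(350.3,248.5)),(t,(185.2,216.6))]))
for q in("funnel","strainer"):
  for n,c in(("scene",s),("top",t)):
    for d in ctrl.masks_of(q,n)[:4]: print(q,n,d["box"],round(d["confidence"],2))
print("fm top ray z.068",atz(t,(396,187),.06),"str top z .062",atz(t,(181,220),.06), "mouth", atz(t,(281,225),.135))
a=cv2.resize(t["color"][150:260,310:450],None,fx=4,fy=4,interpolation=cv2.INTER_CUBIC)
cv2.imwrite("pics/crop1.png",a)
```

```text
fm R (array([ 0.6043, -0.2931,  0.0623]), [0.003, 0.003])
fsh R (array([ 0.6   , -0.2817,  0.0406]), [0.0008, 0.0008])
fm L (array([ 0.5526, -0.1956,  0.0739]), [0.0054, 0.0054])
stand (array([0.4804, 0.0081, 0.1312]), [0.0011, 0.0011])
strsh (array([0.5073, 0.262 , 0.0462]), [0.0054, 0.0054])
funnel scene [195.9, 216.7, 20.8, 24.0] 0.56
funnel scene [164.1, 218.4, 23.5, 25.1] 0.55
funnel scene [349.4, 282.5, 23.0, 36.7] 0.17
funnel top [346.2, 191.6, 27.5, 20.5] 0.63
funnel top [384.5, 177.9, 23.6, 21.1] 0.56
strainer scene [342.8, 235.7, 13.8, 28.2] 0.71
strainer scene [252.3, 199.3, 45.4, 58.2] 0.39
strainer top [169.8, 209.1, 24.9, 22.2] 0.62
fm top ray z.068 [ 0.5972 -0.2899  0.06  ] str top z .062 [0.4972 0.2645 0.06  ] mouth [0.4787 0.0062 0.135 ]
```

View pics/crop1.png

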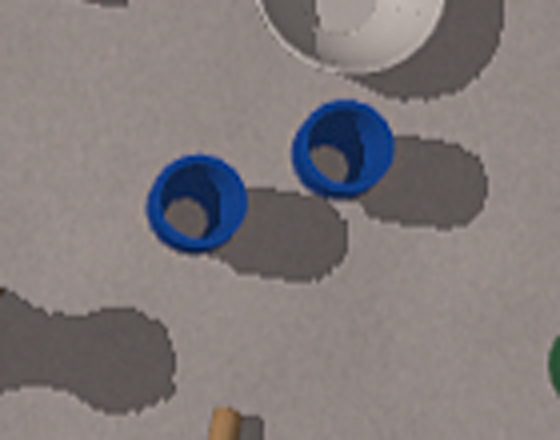

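The crop shows both blue cups: the right one, with its rim at top (396.5,187), is farthest to the robot's right and is the target. The bowl is close beyond it, and the present closing line (63°) passes between the bowl and the other cup, so I'll keep this orientation.

Call:
{"method": "play_rows", "body": {"increments": [[[-0.26,-0.21,0],[0,0,0]],[[-0.26,-0.21,0],[0,0,0]],[[-0.26,-0.21,0],[0,0,0]],[[-0.26,-0.21,0],[0,0,0]],[[-0.26,-0.21,0],[0,0,0]]], "jaw": 1}}

```text
time_s: 1.6
ee_pos: [0.3298, 0.3076, 0.2389]
eef_rot: [[-0.894, 0.448, 0.0], [0.448, 0.894, 0.0], [-0.0, 0.0, -1.0]]
force: [-0.4, 0.1, 0.9]
opening: 0.0883
grip_force: 0.0
```

Call:
{"method": "play_rows", "body": {"increments": [[[-0.26,-0.21,0],[0,0,0]],[[-0.26,-0.21,0],[0,0,0]],[[-0.26,-0.21,0],[0,0,0]],[[-0.26,-0.21,0],[0,0,0]],[[-0.26,-0.21,0],[0,0,0]]]}}

```text
time_s: 2.1
ee_pos: [0.4129, 0.1249, 0.239]
eef_rot: [[-0.894, 0.448, 0.001], [0.448, 0.894, 0.0], [-0.001, 0.0, -1.0]]
force: [-0.2, -0.3, 0.4]
opening: 0.0879
grip_force: 0.0
```

Run:
```python
from h import *
np.set_printoptions(precision=4,suppress=True)
w=ctrl.camera("wrist"); s=ctrl.sense(); print(w["eye"],w["orientation"],s["ee_pos"],s["eef_rot"],s["time_s"],w["fx"])
for q,z in(("stand_mouth",.135),("strainer_shoulder",.036),("strainer",0)):
    print(q,[(np.round(d["uv"],1).tolist(),round(d["confidence"],2),atz(w,d["uv"],z)) for d in ctrl.tip_of(q,"wrist")[:6]])
cv2.imwrite("pics/w1.png",w["color"])
```

```text
[0.3401 0.1621 0.3842] [[ 0.4484  0.8485  0.281 ]
 [ 0.8939 -0.426  -0.1397]
 [ 0.0012  0.3138 -0.9495]] [0.4153 0.121  0.2388] [[-0.8925  0.4511  0.0015]
 [ 0.4511  0.8925 -0.0021]
 [-0.0023 -0.0012 -1.    ]] 2.15 349.84576256670596
stand_mouth [([192.8, 335.8], 0.71, array([0.4834, 0.0043, 0.135 ]))]
strainer_shoulder [([442.7, 191.2], 0.59, array([0.5025, 0.2658, 0.036 ]))]
strainer [([427.5, 180.6], 0.61, array([0.4996, 0.2652, 0.    ]))]
```

View pics/w1.png

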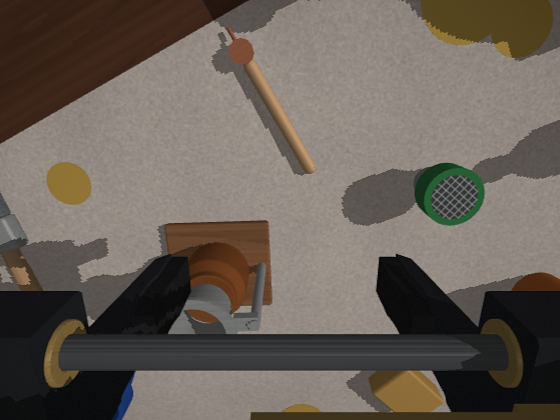

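The wrist picture shows the strainer (green collar, gauze) at (455,193), the stand mouth half hidden by the left finger at (205,300), and the wax pen at (275,105). Next I'll stop above the stand, then go to the funnel.

Call:
{"method": "play_rows", "body": {"increments": [[[-0.22,-0.15,0],[0,0,0]],[[-0.22,-0.15,0],[0,0,0]],[[-0.22,-0.15,0],[0,0,0]],[[-0.22,-0.13,0],[0,0,0]],[[0,0,0],[0,0,0]]]}}

```text
time_s: 2.8
ee_pos: [0.4769, 0.016, 0.2385]
eef_rot: [[-0.893, 0.449, 0.0], [0.449, 0.893, -0.0], [-0.0, -0.0, -1.0]]
force: [-1.2, 0.7, -0.4]
opening: 0.0881
grip_force: 0.0
```

Run:
```python
from h import *
np.set_printoptions(precision=4,suppress=True)
w=ctrl.camera("wrist"); s=ctrl.sense(); print(s["ee_pos"],s["time_s"])
for q,z in(("stand_mouth",.135),):
    print(q,[(np.round(d["uv"],1).tolist(),round(d["confidence"],2),atz(w,d["uv"],z)) for d in ctrl.tip_of(q,"wrist")[:6]])
cv2.imwrite("pics/w2.png",w["color"])
np.savez("w2.npz",**w)
```

```text
[0.4759 0.0173 0.2385] 2.85
stand_mouth [([274.0, 220.4], 0.67, array([0.4846, 0.0054, 0.135 ]))]
```

View pics/w2.png

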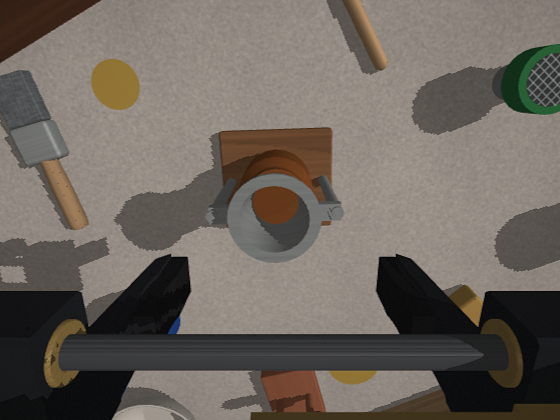

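Call:
{"method": "play_rows", "body": {"increments": [[[-0.26,-0.21,0],[0,0,0]],[[-0.26,-0.21,0],[0,0,0]],[[-0.26,-0.21,0],[0,0,0]],[[-0.26,-0.21,0],[0,0,0]],[[-0.26,-0.21,0],[0,0,0]]]}}

```text
time_s: 3.4
ee_pos: [0.5591, -0.1649, 0.2391]
eef_rot: [[-0.895, 0.446, 0.0], [0.446, 0.895, 0.0], [0.0, 0.0, -1.0]]
force: [1.1, -0.2, 0.1]
opening: 0.0883
grip_force: 0.0
```

The wrist picture shows the steel seat directly below, its outer rim spanning columns 228–322 and rows 174–262 and centred near (275,218).

Call:
{"method": "play_rows", "body": {"increments": [[[-0.18,-0.2,0.12],[0,0,0]],[[-0.18,-0.2,0.12],[0,0,0]],[[-0.18,-0.2,0.12],[0,0,0]],[[-0.18,-0.18,0.12],[0,0,0]],[[0,0,0],[0,0,0]]]}}

```text
time_s: 3.9
ee_pos: [0.594, -0.2885, 0.1784]
eef_rot: [[-0.894, 0.449, -0.003], [0.449, 0.894, 0.002], [0.004, 0.0, -1.0]]
force: [-0.6, 0.8, -0.5]
opening: 0.0884
grip_force: 0.0
```

```bash
cat > m.py <<'E'
from h import *
np.set_printoptions(precision=4,suppress=True)
def circle(c,mask,z):
    k,_=cv2.findContours(mask.astype(np.uint8),cv2.RETR_EXTERNAL,cv2.CHAIN_APPROX_NONE)
    k=max(k,key=cv2.contourArea)[:,0,:]
    P=np.array([atz(c,uv,z)[:2] for uv in k]); (x,y),r=cv2.minEnclosingCircle((P*1000).astype(np.float32)); e=cv2.fitEllipse((P*1000).astype(np.float32))
    return (x,y,r),e
E
python3 - <<'E'
from m import *
w=ctrl.camera("wrist"); s=ctrl.sense(); print(s["ee_pos"],s["time_s"])
for q,z in(("funnel_mouth",.068),("funnel_shoulder",.04),("funnel",0)):
    print(q,[(np.round(d["uv"],1).tolist(),round(d["confidence"],2),atz(w,d["uv"],z)) for d in ctrl.tip_of(q,"wrist")[:6]])
# stand rim from w2: grey pixels
c=dict(np.load("w2.npz"));im=c["color"]; hsv=cv2.cvtColor(im,cv2.COLOR_BGR2HSV)
g=cv2.Canny(im,60,150)
best=None
cen=(274.5,218)
# rim edge: radial search of strongest edges, fit outer circle at z=.135
gray=cv2.cvtColor(im,cv2.COLOR_BGR2GRAY).astype(float)
pts=[]
p0=atz(c,cen,.135)
def prof(p0,r,a): return proj(c,[p0[0]+r*np.cos(a),p0[1]+r*np.sin(a),.135])
# grid search for centre maximising gradient at r=.036 (outer) and .027 (inner)
gx=cv2.GaussianBlur(gray,(3,3),0)
def samp(x,y,r):
    A=np.linspace(0,2*np.pi,120)
    uv=np.array([proj(c,[x+r*np.cos(a),y+r*np.sin(a),.135]) for a in A],np.float32)
    return cv2.remap(gx.astype(np.float32),uv[:,0].reshape(1,-1),uv[:,1].reshape(1,-1),1)[0]
res=[]
for x in np.arange(-.008,.0081,.001):
    for y in np.arange(-.008,.0081,.001):
        X,Y=p0[0]+x,p0[1]+y
        res.append((np.median(np.abs(samp(X,Y,.0345)-samp(X,Y,.0375)))+np.median(np.abs(samp(X,Y,.0285)-samp(X,Y,.0255))),X,Y))
res.sort(reverse=True);print(np.array(res[:5]))
cv2.imwrite("pics/w3.png",w["color"])
hsv=cv2.cvtColor(w["color"],cv2.COLOR_BGR2HSV)
m=cv2.inRange(hsv,(105,120,40),(125,255,255)); n,l,st,ce=cv2.connectedComponentsWithStats(m)
for i in range(1,n):
    if st[i,4]>500: print(st[i],ce[i],circle(w,l==i,.068))
E
```

```text
[ 0.594  -0.287   0.1798] 3.95
funnel_mouth [([382.5, 105.4], 0.92, array([ 0.5611, -0.1926,  0.068 ])), ([281.7, 210.2], 0.58, array([ 0.5988, -0.291 ,  0.068 ]))]
funnel_shoulder [([371.9, 104.8], 0.9, array([ 0.5613, -0.1934,  0.04  ])), ([287.2, 197.0], 0.85, array([ 0.5988, -0.2859,  0.04  ]))]
funnel [([282.1, 186.2], 0.88, array([ 0.5978, -0.2902,  0.    ])), ([357.4, 103.4], 0.68, array([ 0.56  , -0.1963,  0.    ]))]
[[80.9922  0.4841  0.0056]
 [74.6418  0.4841  0.0046]
 [69.2498  0.4851  0.0056]
 [64.372   0.4841  0.0066]
 [61.6805  0.4851  0.0046]]
[ 333   59   92   91 5562] [381.7197 103.7533] ((559.4325561523438, -195.1853790283203, 32.24043273925781), ((559.8937377929688, -195.02757263183594), (60.1792106628418, 63.888248443603516), 147.6932830810547))
[ 245  164   79   82 4472] [284.2068 207.0597] ((596.530517578125, -287.7436828613281, 33.1281852722168), ((596.888671875, -287.9052734375), (59.87135314941406, 65.86431121826172), 62.17048645019531))
```

View pics/w3.png

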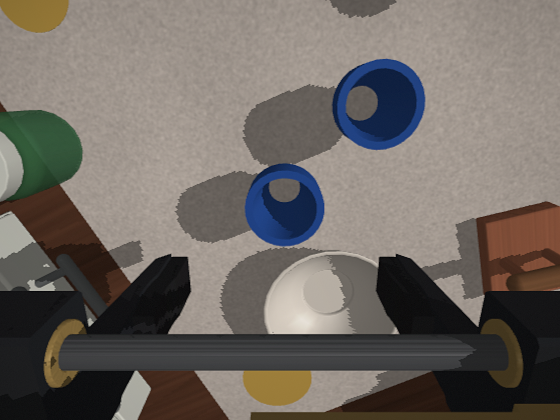

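The wrist picture shows the target funnel at (284,205), the other cup at (380,104), and the bowl at (325,295). The finger path at either side of the target is clear.

Call:
{"method": "play_rows", "body": {"increments": [[[-0.015,0,0.18],[0,0,0]],[[-0.015,0,0.18],[0,0,0]],[[-0.015,0,0.18],[0,0,0]],[[0,0,0.18],[0,0,0]],[[0,0,0],[0,0,0]]]}}

```text
time_s: 4.6
ee_pos: [0.598, -0.2882, 0.0931]
eef_rot: [[-0.895, 0.447, -0.003], [0.447, 0.895, 0.003], [0.004, 0.001, -1.0]]
force: [-0.7, -1.1, 0.1]
opening: 0.0882
grip_force: 0.0
```

```bash
cat >> m.py <<'E'
def ring(c,p0,z,radii,span=.008,step=.001,d=.0015,arc=None):
    gx=cv2.GaussianBlur(cv2.cvtColor(c["color"],cv2.COLOR_BGR2LAB).astype(np.float32),(3,3),0)
    A=np.linspace(0,2*np.pi,120,endpoint=False)
    def samp(x,y,r):
        uv=np.array([proj(c,[x+r*np.cos(a),y+r*np.sin(a),z]) for a in A],np.float32)
        return cv2.remap(gx,uv[:,:1].T.copy(),uv[:,1:].T.copy(),1)[0]
    o=[]
    for x in np.arange(-span,span+1e-6,step):
        for y in np.arange(-span,span+1e-6,step):
            X,Y=p0[0]+x,p0[1]+y
            o.append((sum(np.mean(np.minimum(40,np.linalg.norm(samp(X,Y,r-d)-samp(X,Y,r+d),axis=1))) for r in radii),X,Y))
    o.sort(reverse=True); return np.array(o[:4])
E
python3 - <<'E'
from m import *
w=ctrl.camera("wrist"); s=ctrl.sense(); print(s["ee_pos"],s["time_s"])
print(ring(w,(.598,-.290),.068,(.031,.025)))
cv2.imwrite("pics/w4.png",w["color"])
E
```

```text
[ 0.5987 -0.289   0.095 ] 4.65
[[55.9225  0.599  -0.288 ]
 [55.2404  0.599  -0.289 ]
 [54.5462  0.598  -0.289 ]
 [54.0024  0.6    -0.289 ]]
```

View pics/w4.png

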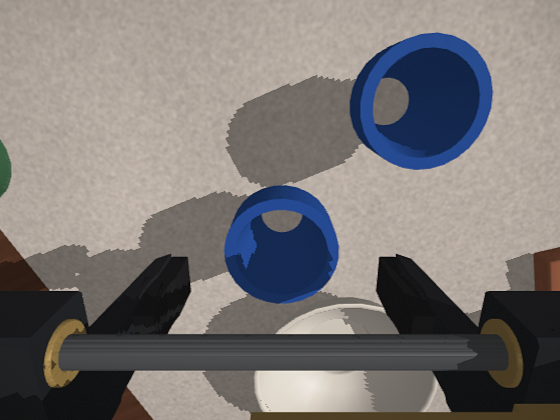

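The wrist picture shows the funnel centred between the open fingers at (282,245), with the bowl behind it clear of the right finger.

Call:
{"method": "play_rows", "body": {"increments": [[[0,0,0.1],[0,0,0]],[[0,0,0.1],[0,0,0]],[[0,0,0.1],[0,0,0]],[[0,0,0.1],[0,0,0]],[[0,0,0],[0,0,0]]]}}

```text
time_s: 5.15
ee_pos: [0.5979, -0.2899, 0.0445]
eef_rot: [[-0.894, 0.448, -0.003], [0.448, 0.894, 0.002], [0.004, 0.001, -1.0]]
force: [0.2, 0.2, 0.0]
opening: 0.0886
grip_force: 0.0
```

Call:
{"method": "play_rows", "body": {"increments": [[[0,0,0],[0,0,0]],[[0,0,0],[0,0,0]],[[0,0,0],[0,0,0]],[[0,0,0],[0,0,0]],[[0,0,0],[0,0,0]]], "jaw": 0.6, "grip_force": 15}}

```text
time_s: 5.65
ee_pos: [0.5989, -0.2906, 0.0472]
eef_rot: [[-0.894, 0.448, 0.001], [0.448, 0.894, -0.001], [-0.001, -0.0, -1.0]]
force: [0.6, 0.1, 3.1]
opening: 0.0622
grip_force: 15.0
```

Call:
{"method": "play_rows", "body": {"increments": [[[0,0,0],[0,0,0]],[[0,0,0],[0,0,0]],[[0,0,0],[0,0,0]],[[0,0,0],[0,0,0]],[[0,0,0],[0,0,0]]], "jaw": 0.5}}

```text
time_s: 6.15
ee_pos: [0.599, -0.2905, 0.0472]
eef_rot: [[-0.894, 0.448, 0.001], [0.448, 0.894, -0.001], [-0.001, -0.0, -1.0]]
force: [-0.4, -0.7, 4.9]
opening: 0.062
grip_force: 15.0
```

Call:
{"method": "play_rows", "body": {"increments": [[[0,0,-0.08],[0,0,0]],[[0,0,-0.25],[0,0,0]],[[0,0,-0.35],[0,0,0]],[[0,0,-0.35],[0,0,0]],[[0,0,-0.35],[0,0,0]]], "grip_force": 20}}

```text
time_s: 6.65
ee_pos: [0.5983, -0.2901, 0.2142]
eef_rot: [[-0.894, 0.448, -0.001], [0.448, 0.894, 0.001], [0.001, 0.0, -1.0]]
force: [1.1, -0.4, -1.5]
opening: 0.0614
grip_force: 20.0
```

Call:
{"method": "play_rows", "body": {"increments": [[[0.1,0.1,-0.1],[0,0,0]],[[0.2,0.2,0],[0,0,0]],[[0.26,0.26,0],[0,0,0]],[[0.26,0.26,0],[0,0,0]],[[0.26,0.26,0],[0,0,0]]]}}

```text
time_s: 7.15
ee_pos: [0.5394, -0.1142, 0.2235]
eef_rot: [[-0.894, 0.448, -0.002], [0.448, 0.894, 0.001], [0.002, 0.0, -1.0]]
force: [-0.5, 0.1, -0.6]
opening: 0.0619
grip_force: 20.0
```

Run:
```python
from m import *
w=ctrl.camera("wrist"); s=ctrl.sense(); p=s["ee_pos"];R=np.array(s["eef_rot"]);print(p,s["time_s"],s["opening"],s["force"])
# funnel in hand: rim at 21 mm above TCP
z=p[2]+.021
r=ring(w,p,z,(.031,.025)); print(r)
for a in r[:2]: print(R.T@(np.array([a[1],a[2],z])-p))
print("to stand d tool",R.T@(np.array([.484,.0053,p[2]])-p)/.12)
cv2.imwrite("pics/w5.png",w["color"])
```

```text
[ 0.5374 -0.1087  0.224 ] 7.2 0.061992862480825375 [0.6074 5.2153 0.1889]
[[45.1134  0.5384 -0.1127]
 [43.6764  0.5394 -0.1127]
 [43.2179  0.5384 -0.1137]
 [43.1896  0.5394 -0.1137]]
[-0.0026 -0.0031 -0.021 ]
[-0.0035 -0.0027 -0.021 ]
to stand d tool [0.8212 0.6523 0.0049]
```

View pics/w5.png

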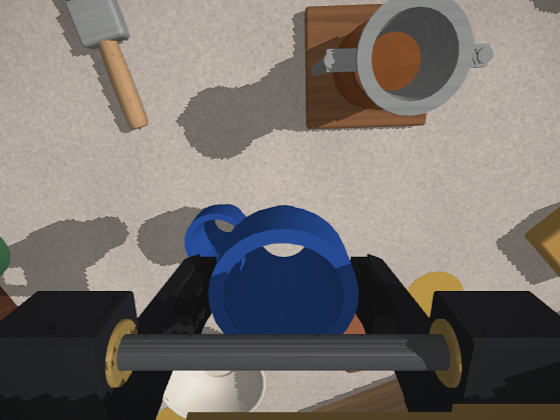

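The picture shows the funnel held at (283,275), upright between the fingers, the other cup undisturbed at (215,230), and the stand seat at (415,55).

Call:
{"method": "play_rows", "body": {"increments": [[[0.2,0.16,0],[0,0,0]],[[0.2,0.16,0],[0,0,0]],[[0.18,0.14,0],[0,0,0]],[[0.12,0.1,0],[0,0,0]],[[0,0,0],[0,0,0]]]}}

```text
time_s: 7.7
ee_pos: [0.4949, -0.0169, 0.2242]
eef_rot: [[-0.895, 0.446, -0.001], [0.446, 0.895, 0.0], [0.001, -0.0, -1.0]]
force: [0.2, 0.5, -0.7]
opening: 0.0619
grip_force: 20.0
```

Call:
{"method": "play_rows", "body": {"increments": [[[0,0,0],[0,0,0]],[[0,0,0],[0,0,0]],[[0,0,0],[0,0,0]],[[0,0,0],[0,0,0]],[[0,0,0],[0,0,0]]]}}

```text
time_s: 8.2
ee_pos: [0.4961, -0.0191, 0.2242]
eef_rot: [[-0.894, 0.449, -0.0], [0.449, 0.894, 0.0], [0.0, -0.0, -1.0]]
force: [-0.1, -0.6, -1.4]
opening: 0.0616
grip_force: 20.0
```

Run:
```python
from m import *
w=ctrl.camera("wrist"); P=[];
s=ctrl.sense(); P.append(s["ee_pos"])
for n in ("scene","top"):
    c=ctrl.camera(n); P.append(ctrl.sense()["ee_pos"])
    print(n,[(q,[(np.round(d["uv"],1).tolist(),round(d["confidence"],2)) for d in ctrl.tip_of(q,n)[:4]]) for q in("funnel_shoulder","funnel_mouth")])
    P.append(ctrl.sense()["ee_pos"]); 
p=np.mean(P,0);R=np.array(s["eef_rot"]);print(P,s["time_s"])
for h in(.019,.021,.023):
    z=p[2]+h
    r=ring(w,p,z,(.031,.025),step=.0008); print(r[:2],R.T@(np.r_[r[:3,1:].mean(0),z]-p))
print("to stand d tool",R.T@(np.array([.484,.0053,p[2]])-p)/.12)
cv2.imwrite("pics/w6.png",w["color"])
```

```text
scene [('funnel_shoulder', [([207.1, 230.1], 0.86), ([265.4, 184.0], 0.71)]), ('funnel_mouth', [([203.5, 221.3], 0.96), ([261.8, 177.7], 0.87), ([267.7, 195.6], 0.56)])]
top [('funnel_shoulder', [([359.0, 201.3], 0.79), ([289.9, 213.3], 0.69), ([282.4, 227.3], 0.45)]), ('funnel_mouth', [([360.8, 199.9], 0.79), ([291.9, 208.1], 0.51)])]
[array([ 0.4961, -0.019 ,  0.2243]), array([ 0.4961, -0.0189,  0.2243]), array([ 0.496 , -0.0188,  0.2243]), array([ 0.496 , -0.0188,  0.2244]), array([ 0.496 , -0.0188,  0.2244])] 8.25
[[46.3906  0.4961 -0.0181]
 [45.5739  0.4961 -0.0189]] [ 0.0005  0.0004 -0.019 ]
[[45.5169  0.4953 -0.0173]
 [45.1097  0.4953 -0.0181]] [ 0.0014  0.0005 -0.021 ]
[[44.5154  0.4945 -0.0173]
 [43.6776  0.4953 -0.0181]] [ 0.0017  0.0004 -0.023 ]
to stand d tool [0.1801 0.1348 0.    ]
```

View pics/w6.png

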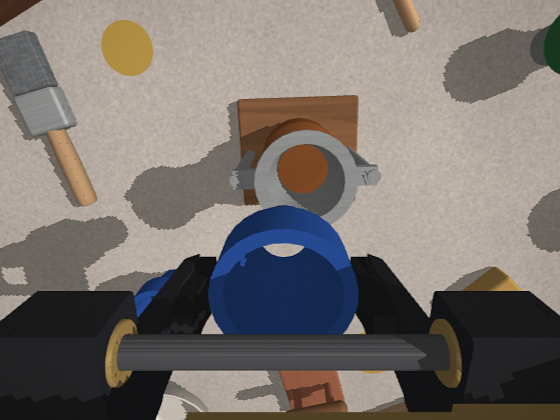

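The picture shows the funnel in hand at (283,275) and the seat right next to it at (306,177). I'll fit the seat rim from this second wrist position too.

Run:
```python
from m import *
w=ctrl.camera("wrist"); w2=dict(np.load("w2.npz"))
for z in(.131,.135,.139):
    print(z,ring(w,(.484,.005),z,(.036,),span=.007)[:3].tolist(),ring(w2,(.484,.005),z,(.036,.027),span=.007)[:3].tolist())
t=ctrl.camera("top");print(ring(t,(.482,.006),.135,(.036,.027),step=.001)[:3])
```

```text
0.131 [[28.140321731567383, 0.486, 0.005], [27.723804473876953, 0.485, 0.006], [27.59785270690918, 0.485, 0.005]] [[59.963890075683594, 0.486, 0.005], [58.99745178222656, 0.485, 0.005], [57.200294494628906, 0.485, 0.004]]
0.135 [[28.510221481323242, 0.484, 0.005], [28.332426071166992, 0.484, 0.006], [27.51275634765625, 0.485, 0.005]] [[60.593589782714844, 0.484, 0.006], [59.094757080078125, 0.484, 0.005], [57.36485290527344, 0.485, 0.006]]
0.139 [[27.637727737426758, 0.483, 0.005], [27.14858055114746, 0.483, 0.006], [26.194643020629883, 0.484, 0.005]] [[55.685829162597656, 0.483, 0.007000000000000001], [55.637062072753906, 0.483, 0.006], [53.468833923339844, 0.482, 0.006]]
[[20.5614  0.475  -0.002 ]
 [20.2499  0.474  -0.002 ]
 [20.1727  0.475  -0.001 ]]
```

Call:
{"method": "play_rows", "body": {"increments": [[[0.09,0.07,0],[0,0,0]],[[0.082,0.063,0.03],[0,0,0]],[[0,0,0.14],[0,0,0]],[[0,0,0.12],[0,0,0]],[[0,0,0],[0,0,0]]]}}

```text
time_s: 9.15
ee_pos: [0.4834, 0.0059, 0.1881]
eef_rot: [[-0.894, 0.447, -0.003], [0.447, 0.894, 0.001], [0.003, -0.001, -1.0]]
force: [-0.1, 0.1, -0.9]
opening: 0.0618
grip_force: 20.0
```

Call:
{"method": "play_rows", "body": {"increments": [[[0,0,0.03],[0,0,0]],[[0,0,0.03],[0,0,0]],[[0,0,0.03],[0,0,0]],[[0,0,0.03],[0,0,0]],[[0,0,0.03],[0,0,0]]]}}

```text
time_s: 9.65
ee_pos: [0.4848, 0.0047, 0.1713]
eef_rot: [[-0.894, 0.448, 0.0], [0.448, 0.894, -0.0], [-0.0, 0.0, -1.0]]
force: [-0.7, 0.2, -0.4]
opening: 0.0617
grip_force: 20.0
```

Call:
{"method": "play_rows", "body": {"increments": [[[0,0,0.03],[0,0,0]],[[0,0,0.03],[0,0,0]],[[0,0,0.03],[0,0,0]],[[0,0,0.03],[0,0,0]],[[0,0,0.03],[0,0,0]]]}}

```text
time_s: 10.15
ee_pos: [0.4847, 0.0048, 0.1532]
eef_rot: [[-0.894, 0.448, -0.0], [0.448, 0.894, -0.0], [0.0, -0.0, -1.0]]
force: [-0.0, -0.7, -1.4]
opening: 0.0622
grip_force: 20.0
```

Call:
{"method": "play_rows", "body": {"increments": [[[0,0,0.012],[0,0,0]],[[0,0,0.012],[0,0,0]],[[0,0,0.012],[0,0,0]],[[0,0,0.012],[0,0,0]],[[0,0,0.012],[0,0,0]]]}}

```text
time_s: 10.65
ee_pos: [0.4848, 0.0048, 0.1463]
eef_rot: [[-0.894, 0.448, 0.0], [0.448, 0.894, -0.0], [-0.0, 0.0, -1.0]]
force: [0.8, 0.6, 0.1]
opening: 0.0621
grip_force: 20.0
```

Call:
{"method": "play_rows", "body": {"increments": [[[0,0,0.007],[0,0,0]],[[0,0,0.007],[0,0,0]],[[0,0,0.007],[0,0,0]],[[0,0,0],[0,0,0]],[[0,0,0],[0,0,0]]]}}

```text
time_s: 11.15
ee_pos: [0.4847, 0.0048, 0.1438]
eef_rot: [[-0.894, 0.448, -0.0], [0.448, 0.894, -0.0], [0.0, -0.0, -1.0]]
force: [0.3, -0.1, -0.0]
opening: 0.0616
grip_force: 20.0
```

Call:
{"method": "play_rows", "body": {"increments": [[[0,0,0.006],[0,0,0]],[[0,0,0.006],[0,0,0]],[[0,0,0],[0,0,0]],[[0,0,0],[0,0,0]],[[0,0,0],[0,0,0]]]}}

```text
time_s: 11.65
ee_pos: [0.4847, 0.0048, 0.1424]
eef_rot: [[-0.894, 0.448, -0.0], [0.448, 0.894, 0.0], [0.0, -0.0, -1.0]]
force: [0.3, 0.0, 0.4]
opening: 0.0619
grip_force: 20.0
```

Call:
{"method": "play_rows", "body": {"increments": [[[0,0,0.006],[0,0,0]],[[0,0,0],[0,0,0]],[[0,0,0],[0,0,0]],[[0,0,0],[0,0,0]],[[0,0,0],[0,0,0]]]}}

```text
time_s: 12.15
ee_pos: [0.4848, 0.0048, 0.1422]
eef_rot: [[-0.894, 0.448, 0.001], [0.448, 0.894, -0.0], [-0.001, 0.0, -1.0]]
force: [-2.8, 1.3, 5.0]
opening: 0.0621
grip_force: 20.0
```

Run:
```python
from m import *
F=[];
for n in range(3):
    s=ctrl.sense(); F.append(np.r_[s["force"],s["torque"],s["ee_pos"]]); w=ctrl.camera("wrist")
print(np.array(F))
```

```text
[[-2.8314  1.2945  5.0123 -0.0843  0.3283 -0.068   0.4848  0.0048  0.1422]
 [-1.7094  0.4615  4.7481 -0.0464  0.3906 -0.0774  0.4848  0.0048  0.1422]
 [-1.7219  0.3538  6.7185 -0.0794  0.4243 -0.0787  0.4848  0.0048  0.1422]]
```

Call:
{"method": "play_rows", "body": {"increments": [[[0,0,0],[0,0,0]],[[0,0,0],[0,0,0]],[[0,0,0],[0,0,0]],[[0,0,0],[0,0,0]],[[0,0,0],[0,0,0]]], "jaw": 0.95}}

```text
time_s: 12.8
ee_pos: [0.4847, 0.0048, 0.1416]
eef_rot: [[-0.894, 0.448, -0.0], [0.448, 0.894, 0.0], [0.0, -0.0, -1.0]]
force: [-0.1, -1.3, -0.5]
opening: 0.0839
grip_force: 0.0
```

Call:
{"method": "play_rows", "body": {"increments": [[[0,0,-0.04],[0,0,0]],[[0,0,-0.1],[0,0,0]],[[0,0,-0.2],[0,0,0]],[[0,0,-0.25],[0,0,0]],[[0,0,-0.25],[0,0,0]]]}}

```text
time_s: 13.3
ee_pos: [0.4845, 0.0048, 0.2439]
eef_rot: [[-0.894, 0.448, -0.0], [0.448, 0.894, 0.0], [0.0, -0.0, -1.0]]
force: [-0.1, 0.8, 0.5]
opening: 0.0839
grip_force: 0.0
```

Call:
{"method": "play_rows", "body": {"increments": [[[0,0,0],[0,0,0]],[[0,0,0],[0,0,0]],[[0,0,0],[0,0,0]],[[0,0,0],[0,0,0]],[[0,0,0],[0,0,0]]]}}

```text
time_s: 13.8
ee_pos: [0.4845, 0.0048, 0.2417]
eef_rot: [[-0.894, 0.448, -0.001], [0.448, 0.894, 0.0], [0.001, -0.0, -1.0]]
force: [-0.1, -0.4, -0.1]
opening: 0.084
grip_force: 0.0
```

Run:
```python
from m import *
w=ctrl.camera("wrist"); s=ctrl.sense(); print(s["ee_pos"],s["time_s"])
np.savez("w7.npz",**w)
for z in(.160,.163,.166):print(z,ring(w,(.484,.005),z,(.031,.025))[:3].tolist())
print(ring(w,(.484,.005),.135,(.036,))[:3])
c=ctrl.camera("scene")
a=cv2.resize(c["color"][150:270,210:330],None,fx=3.4,fy=3.4,interpolation=cv2.INTER_CUBIC)
cv2.imwrite("pics/w7.png",np.hstack([cv2.resize(w["color"][60:320,150:410],(390,390)),cv2.resize(a,(390,390))]))
```

```text
[0.4846 0.0048 0.2419] 13.85
0.16 [[61.46179962158203, 0.485, 0.006000000000000001], [60.49481201171875, 0.486, 0.006000000000000001], [60.24908447265625, 0.486, 0.005]]
0.163 [[61.307472229003906, 0.484, 0.006000000000000001], [61.24586486816406, 0.485, 0.006000000000000001], [59.69713592529297, 0.485, 0.005]]
0.166 [[60.334503173828125, 0.484, 0.006000000000000001], [59.10259246826172, 0.483, 0.006000000000000001], [58.115501403808594, 0.484, 0.007]]
[[33.8397  0.491   0.003 ]
 [32.7881  0.491   0.002 ]
 [31.6218  0.49    0.002 ]]
```

View pics/w7.png

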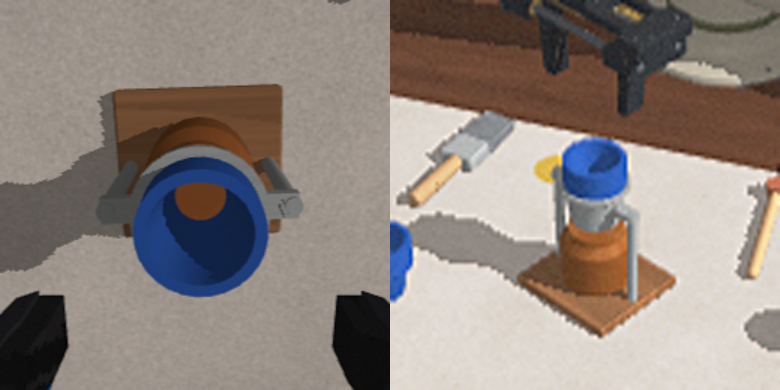

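The picture shows the funnel sitting upright in the seat with its collar flat on the steel rim (left half, ring centre at (200,235)) and the fingers clear. The numbers put its mouth at (0.4845, 0.0055). Next is the strainer.

Call:
{"method": "play_rows", "body": {"increments": [[[0.08,0.18,0],[0,0,0]],[[0.14,0.32,0],[0,0,0]],[[0.14,0.33,0],[0,0,0]],[[0.14,0.33,0],[0,0,0]],[[0.14,0.33,0],[0,0,0]]]}}

```text
time_s: 14.4
ee_pos: [0.4961, 0.2008, 0.2424]
eef_rot: [[-0.894, 0.448, -0.0], [0.448, 0.894, -0.0], [0.0, -0.0, -1.0]]
force: [0.9, -0.0, 0.5]
opening: 0.0836
grip_force: 0.0
```

Call:
{"method": "play_rows", "body": {"increments": [[[0.14,0.33,0.1],[0,0,0]],[[0.08,0.17,0.2],[0,0,0]],[[0,0,0.25],[0,0,0]],[[0,0,0],[0,0,0]],[[0,0,0],[0,0,0]]]}}

```text
time_s: 14.9
ee_pos: [0.4997, 0.2643, 0.1769]
eef_rot: [[-0.894, 0.448, -0.0], [0.448, 0.894, -0.0], [0.0, -0.0, -1.0]]
force: [0.3, -0.4, 0.5]
opening: 0.0836
grip_force: 0.0
```

Run:
```python
from m import *
w=ctrl.camera("wrist"); s=ctrl.sense(); p=s["ee_pos"];R=np.array(s["eef_rot"]);print(p,s["time_s"])
hsv=cv2.cvtColor(w["color"],cv2.COLOR_BGR2HSV)
print([(q,[(np.round(d["uv"],1).tolist(),round(d["confidence"],2),atz(w,d["uv"],z)) for d in ctrl.tip_of(q,"wrist")[:3]]) for q,z in(("strainer_shoulder",.036),("strainer",0))])
b=ctrl.spot_in("strainer","wrist")[:2]; print([(d["box"],d["confidence"]) for d in b])
for z in(.058,.062,.066):
    r=ring(w,(.500,.2645),z,(.029,),span=.01);print(z,r.tolist())
```

```text
[0.5001 0.2642 0.1778] 14.95
[('strainer_shoulder', [([283.5, 190.2], 0.76, array([0.4988, 0.2662, 0.036 ]))]), ('strainer', [([284.5, 181.9], 0.93, array([0.5009, 0.2662, 0.    ]))])]
[([250.1, 157.5, 71.5, 76.9], 0.65)]
0.058 [[34.94605255126953, 0.501, 0.2655], [34.91446304321289, 0.502, 0.2655], [33.67189025878906, 0.502, 0.2665], [33.42305374145508, 0.502, 0.2645]]
0.062 [[35.66804122924805, 0.501, 0.2665], [34.956966400146484, 0.5, 0.2665], [34.71338653564453, 0.501, 0.2655], [33.3560676574707, 0.5, 0.2655]]
0.066 [[35.40943908691406, 0.5, 0.2665], [34.95379638671875, 0.498, 0.2675], [33.915523529052734, 0.5, 0.2675], [33.8255615234375, 0.499, 0.2675]]
```

Call:
{"method": "play_rows", "body": {"increments": [[[0,0.016,0.2],[0,0,0]],[[0,0,0.2],[0,0,0]],[[0,0,0.2],[0,0,0]],[[0,0,0.2],[0,0,0]],[[0,0,0],[0,0,0]]], "jaw": 1}}

```text
time_s: 15.6
ee_pos: [0.4995, 0.2656, 0.0788]
eef_rot: [[-0.894, 0.449, -0.004], [0.449, 0.894, -0.001], [0.003, -0.003, -1.0]]
force: [-0.2, -0.3, -0.6]
opening: 0.0883
grip_force: 0.0
```

Run:
```python
from m import *
w=ctrl.camera("wrist"); s=ctrl.sense(); p=s["ee_pos"];R=np.array(s["eef_rot"]);print(p,s["time_s"])
r=ring(w,(.500,.2645),.062,(.029,),span=.01);print(r.tolist()); print(R.T@(np.r_[r[:2,1:].mean(0),.041]-p)/.12)
```

```text
[0.5004 0.2659 0.0805] 15.65
[[35.98871994018555, 0.501, 0.2665], [35.78082275390625, 0.5, 0.2665], [35.59586715698242, 0.501, 0.2655], [35.08798599243164, 0.5, 0.2655]]
[0.0009 0.0052 0.3294]
```

Call:
{"method": "play_rows", "body": {"increments": [[[0,0,0.1],[0,0,0]],[[0,0,0.1],[0,0,0]],[[0,0,0.08],[0,0,0]],[[0,0,0.05],[0,0,0]],[[0,0,0],[0,0,0]]]}}

```text
time_s: 16.15
ee_pos: [0.5, 0.2661, 0.04]
eef_rot: [[-0.894, 0.448, -0.002], [0.448, 0.894, -0.0], [0.001, -0.001, -1.0]]
force: [0.4, -1.1, -0.6]
opening: 0.0879
grip_force: 0.0
```

Call:
{"method": "play_rows", "body": {"increments": [[[0,0,0],[0,0,0]],[[0,0,0],[0,0,0]],[[0,0,0],[0,0,0]],[[0,0,0],[0,0,0]],[[0,0,0],[0,0,0]]], "jaw": 0.5, "grip_force": 15}}

```text
time_s: 16.65
ee_pos: [0.5005, 0.2662, 0.0411]
eef_rot: [[-0.894, 0.448, 0.0], [0.448, 0.894, 0.0], [-0.0, 0.0, -1.0]]
force: [0.1, 0.2, 1.3]
opening: 0.0577
grip_force: 15.0
```

Call:
{"method": "play_rows", "body": {"increments": [[[0,0,0],[0,0,0]],[[0,0,0],[0,0,0]],[[0,0,0],[0,0,0]],[[0,0,0],[0,0,0]],[[0,0,0],[0,0,0]]], "grip_force": 20}}

```text
time_s: 17.15
ee_pos: [0.5005, 0.2662, 0.0411]
eef_rot: [[-0.894, 0.448, 0.0], [0.448, 0.894, 0.0], [-0.0, 0.0, -1.0]]
force: [-0.4, -1.3, 5.8]
opening: 0.0575
grip_force: 20.0
```

Call:
{"method": "play_rows", "body": {"increments": [[[0,0,-0.08],[0,0,0]],[[0,0,-0.3],[0,0,0]],[[0,0,-0.4],[0,0,0]],[[0,0,-0.4],[0,0,0]],[[0,0,-0.4],[0,0,0]]]}}

```text
time_s: 17.65
ee_pos: [0.4997, 0.2661, 0.2326]
eef_rot: [[-0.894, 0.448, -0.001], [0.448, 0.894, -0.0], [0.001, -0.0, -1.0]]
force: [1.2, 0.7, -0.9]
opening: 0.0574
grip_force: 20.0
```

Call:
{"method": "play_rows", "body": {"increments": [[[-0.06,-0.14,0],[0,0,0]],[[-0.13,-0.3,0],[0,0,0]],[[-0.14,-0.33,0],[0,0,0]],[[-0.14,-0.33,0],[0,0,0]],[[-0.14,-0.33,0],[0,0,0]]]}}

```text
time_s: 18.15
ee_pos: [0.4882, 0.0786, 0.2307]
eef_rot: [[-0.894, 0.448, -0.0], [0.448, 0.894, 0.0], [0.0, -0.0, -1.0]]
force: [0.9, -0.7, -0.7]
opening: 0.0574
grip_force: 20.0
```

Call:
{"method": "play_rows", "body": {"increments": [[[-0.08,-0.18,0],[0,0,0]],[[-0.04,-0.09,0],[0,0,0]],[[0,0,0],[0,0,0]],[[0,0,0],[0,0,0]],[[0,0,0],[0,0,0]]]}}

```text
time_s: 18.65
ee_pos: [0.4872, 0.0457, 0.2304]
eef_rot: [[-0.895, 0.447, -0.0], [0.447, 0.895, 0.0], [0.0, 0.0, -1.0]]
force: [0.1, 0.4, -1.1]
opening: 0.0574
grip_force: 20.0
```

Run:
```python
from m import *
w=ctrl.camera("wrist"); s=ctrl.sense(); p=s["ee_pos"];R=np.array(s["eef_rot"]);print(p,s["time_s"],s["opening"],s["force"])
w7=dict(np.load("w7.npz"))
for h in(.019,.021,.023):
    r=ring(w,p,p[2]+h,(.029,),step=.001);print(r[:3].tolist(),R.T@(np.r_[r[:3,1:].mean(0),p[2]+h]-p))
print("funnel now",ring(w,(.4845,.006),.163,(.031,.025))[:3].tolist())
print("funnel w7",ring(w7,(.4845,.0055),.163,(.031,.025),span=.003,step=.0005)[:4].tolist())
print("strainer box",[(d["box"],round(d["confidence"],2)) for d in ctrl.spot_in("strainer","wrist")[:2]])
print(R.T@(np.array([.4845,.0057,p[2]])-p)/.12)
```

```text
[0.4872 0.0457 0.2304] 18.7 0.05706171616616511 [-0.6052 -0.5717 -1.2676]
[[26.85286521911621, 0.4882067050201725, 0.04668761042548455], [26.570951461791992, 0.4892067050201725, 0.04668761042548455], [26.489938735961914, 0.4882067050201725, 0.04568761042548455]] [-0.0009  0.0012 -0.019 ]
[[27.063098907470703, 0.4872067050201725, 0.04668761042548455], [26.414796829223633, 0.4882067050201725, 0.04668761042548455], [26.19335174560547, 0.4872067050201725, 0.04768761042548455]] [ 0.0003  0.0013 -0.021 ]
[[26.396495819091797, 0.4862067050201725, 0.04668761042548455], [26.365299224853516, 0.4862067050201725, 0.04768761042548455], [25.841768264770508, 0.4872067050201725, 0.04668761042548455]] [ 0.0012  0.0009 -0.023 ]
funnel now [[38.10902404785156, 0.4845, 0.006], [37.48044967651367, 0.4845, 0.007000000000000001], [37.288124084472656, 0.4845, 0.005]]
funnel w7 [[62.083946228027344, 0.4845, 0.006], [61.54515075683594, 0.4845, 0.0055], [61.39054489135742, 0.4845, 0.0065], [61.307472229003906, 0.484, 0.006]]
strainer box [([217.3, 209.6, 137.6, 123.6], 0.76), ([0.0, 87.7, 54.2, 149.0], 0.59)]
[-0.1287 -0.3082 -0.0001]
```

Call:
{"method": "play_rows", "body": {"increments": [[[-0.05,-0.11,0],[0,0,0]],[[-0.05,-0.12,0],[0,0,0]],[[-0.033,-0.083,0.04],[0,0,0]],[[0,0,0.1],[0,0,0]],[[0,0,0.06],[0,0,0]]]}}

```text
time_s: 19.25
ee_pos: [0.4844, 0.004, 0.2055]
eef_rot: [[-0.894, 0.448, -0.001], [0.448, 0.894, 0.0], [0.001, -0.0, -1.0]]
force: [-0.8, 0.2, -0.2]
opening: 0.0572
grip_force: 20.0
```

Call:
{"method": "play_rows", "body": {"increments": [[[0,0,0],[0,0,0]],[[0,0,0],[0,0,0]],[[0,0,0.03],[0,0,0]],[[0,0,0.03],[0,0,0]],[[0,0,0.03],[0,0,0]]]}}

```text
time_s: 19.75
ee_pos: [0.4847, 0.0039, 0.1955]
eef_rot: [[-0.894, 0.448, 0.0], [0.448, 0.894, -0.0], [-0.0, 0.0, -1.0]]
force: [-0.1, 0.2, -0.9]
opening: 0.0572
grip_force: 20.0
```

Call:
{"method": "play_rows", "body": {"increments": [[[0.004,0.008,0.03],[0,0,0]],[[0,0,0.03],[0,0,0]],[[0,0,0.03],[0,0,0]],[[0,0,0.025],[0,0,0]],[[0,0,0.02],[0,0,0]]]}}

```text
time_s: 20.25
ee_pos: [0.4847, 0.0049, 0.1792]
eef_rot: [[-0.894, 0.448, -0.0], [0.448, 0.894, 0.0], [0.0, -0.0, -1.0]]
force: [0.8, -0.7, -0.9]
opening: 0.0577
grip_force: 20.0
```

Call:
{"method": "play_rows", "body": {"increments": [[[0,0,0.012],[0,0,0]],[[0,0,0.012],[0,0,0]],[[0,0,0.012],[0,0,0]],[[0,0,0.01],[0,0,0]],[[0,0,0],[0,0,0]]]}}

```text
time_s: 20.75
ee_pos: [0.4846, 0.0049, 0.1738]
eef_rot: [[-0.894, 0.448, -0.0], [0.448, 0.894, 0.0], [0.0, -0.0, -1.0]]
force: [-0.1, -0.2, -0.5]
opening: 0.0574
grip_force: 20.0
```

Call:
{"method": "play_rows", "body": {"increments": [[[0,0,0.009],[0,0,0]],[[0,0,0.009],[0,0,0]],[[0,0,0.009],[0,0,0]],[[0,0,0.009],[0,0,0]],[[0,0,0],[0,0,0]]]}}

```text
time_s: 21.25
ee_pos: [0.4846, 0.0049, 0.1695]
eef_rot: [[-0.894, 0.448, -0.0], [0.448, 0.894, 0.0], [0.0, -0.0, -1.0]]
force: [-0.0, 0.4, -0.9]
opening: 0.0573
grip_force: 20.0
```

Call:
{"method": "play_rows", "body": {"increments": [[[0,0,0.005],[0,0,0]],[[0,0,0.005],[0,0,0]],[[0,0,0],[0,0,0]],[[0,0,0],[0,0,0]],[[0,0,0],[0,0,0]]]}}

```text
time_s: 21.75
ee_pos: [0.4847, 0.0049, 0.1685]
eef_rot: [[-0.894, 0.448, 0.0], [0.448, 0.894, -0.0], [-0.0, 0.0, -1.0]]
force: [-0.1, -0.5, -1.5]
opening: 0.0577
grip_force: 20.0
```

Call:
{"method": "play_rows", "body": {"increments": [[[0,0,0.005],[0,0,0]],[[0,0,0],[0,0,0]],[[0,0,0],[0,0,0]],[[0,0,0],[0,0,0]],[[0,0,0],[0,0,0]]]}}

```text
time_s: 22.25
ee_pos: [0.4848, 0.0049, 0.1681]
eef_rot: [[-0.894, 0.448, 0.0], [0.448, 0.894, -0.0], [-0.0, 0.0, -1.0]]
force: [-1.0, -0.3, 4.7]
opening: 0.0573
grip_force: 20.0
```

Call:
{"method": "play_rows", "body": {"increments": [[[0,0,0.004],[0,0,0]],[[0,0,0],[0,0,0]],[[0,0,0],[0,0,0]],[[0,0,0],[0,0,0]],[[0,0,0],[0,0,0]]]}}

```text
time_s: 22.75
ee_pos: [0.4848, 0.0049, 0.168]
eef_rot: [[-0.894, 0.448, 0.001], [0.448, 0.894, -0.0], [-0.001, 0.0, -1.0]]
force: [-2.4, 0.3, 8.6]
opening: 0.0573
grip_force: 20.0
```

Contact came at 0.168, where the shoulder should meet the rim. Now I'll release and withdraw.

Call:
{"method": "play_rows", "body": {"increments": [[[0,0,0],[0,0,0]],[[0,0,0],[0,0,0]],[[0,0,0],[0,0,0]],[[0,0,0],[0,0,0]],[[0,0,0],[0,0,0]]], "jaw": 0.95}}

```text
time_s: 23.25
ee_pos: [0.4847, 0.0049, 0.1672]
eef_rot: [[-0.894, 0.448, -0.0], [0.448, 0.894, 0.0], [0.0, -0.0, -1.0]]
force: [1.5, -0.2, 0.1]
opening: 0.0839
grip_force: 0.0
```

Call:
{"method": "play_rows", "body": {"increments": [[[0,0,-0.04],[0,0,0]],[[0,0,-0.1],[0,0,0]],[[0,0,-0.2],[0,0,0]],[[0,0,-0.25],[0,0,0]],[[0,0,-0.25],[0,0,0]]]}}

```text
time_s: 23.75
ee_pos: [0.4845, 0.005, 0.2696]
eef_rot: [[-0.894, 0.448, -0.0], [0.448, 0.894, 0.0], [0.0, -0.0, -1.0]]
force: [0.3, -0.2, 0.3]
opening: 0.0839
grip_force: 0.0
```

Call:
{"method": "play_rows", "body": {"increments": [[[0,0,0],[0,0,0]],[[0,0,0],[0,0,0]],[[0,0,0],[0,0,0]],[[0,0,0],[0,0,0]],[[0,0,0],[0,0,0]]]}}

```text
time_s: 24.25
ee_pos: [0.4845, 0.005, 0.2674]
eef_rot: [[-0.894, 0.448, -0.002], [0.448, 0.894, 0.0], [0.002, -0.0, -1.0]]
force: [1.3, -0.0, 0.2]
opening: 0.0835
grip_force: 0.0
```

Run:
```python
from m import *
w=ctrl.camera("wrist"); s=ctrl.sense(); p=s["ee_pos"];print(p,s["time_s"],s["opening"])
for z in(.185,.189,.193,.198):print(z,ring(w,(.4845,.006),z,(.029,))[:2].tolist())
print("funnel rim",ring(w,(.4845,.006),.163,(.031,))[:2].tolist())
sc=ctrl.camera("scene");t=ctrl.camera("top")
hsv=cv2.cvtColor(sc["color"],cv2.COLOR_BGR2HSV)
g=cv2.inRange(hsv,(50,90,20),(85,255,255))
for n,c in(("scene",sc),("top",t)):
    print(n,"strainer",[(np.round(d["uv"],1).tolist(),round(d["confidence"],2)) for d in ctrl.tip_of("strainer_shoulder",n)[:3]],"exp",proj(c,[.4845,.0055,.163]),"mouth",[(np.round(d["uv"],1).tolist(),round(d["confidence"],2)) for d in ctrl.tip_of("funnel_mouth",n)[:3]])
# green collar extents in the scene view vs expectation
ce=np.array(proj(sc,[.4845,.0055,.176])).astype(int)
sub=g[ce[1]-25:ce[1]+25,ce[0]-25:ce[0]+25]; v,u=np.nonzero(sub); print("green u",u.min()+ce[0]-25,u.max()+ce[0]-25,"v",v.min()+ce[1]-25,v.max()+ce[1]-25)
A=np.linspace(0,6.28,60)
E=np.array([proj(sc,[.4845+.029*np.cos(a),.0055+.029*np.sin(a),z]) for a in A for z in(.163,.189)]);print("exp",E.min(0),E.max(0))
```

```text
[0.4846 0.0049 0.2676] 24.3 0.0837511646017148
0.185 [[36.417945861816406, 0.4865, 0.006], [36.3981819152832, 0.4865, 0.005]]
0.189 [[36.79484939575195, 0.4855, 0.006], [36.371482849121094, 0.4855, 0.005]]
0.193 [[36.86518096923828, 0.4845, 0.006], [35.389137268066406, 0.4835, 0.006]]
0.198 [[36.31226348876953, 0.4805, 0.008], [35.46728515625, 0.4795, 0.008]]
funnel rim [[30.419071197509766, 0.4885, 0.005], [30.35246467590332, 0.4815, 0.008]]
scene strainer [([274.0, 198.2], 0.82)] exp [np.float64(271.87988291742056), np.float64(198.27909100784393)] mouth [([205.2, 219.4], 0.83), ([271.3, 199.8], 0.71), ([155.6, 262.2], 0.3)]
top strainer [([282.2, 220.8], 0.71)] exp [np.float64(281.32908744636774), np.float64(220.81988626880235)] mouth [([360.2, 199.8], 0.8), ([279.8, 218.9], 0.45)]
green u 263 281 v 186 203
exp [262.2923 185.9519] [281.2449 204.0942]
```

The strainer's green collar spans columns 263–281 and rows 186–203 in the scene view. That matches the extent expected for a collar flat on the funnel's rim (262–281, 186–204), and the other cup has not moved. I'm handing it in.

```bash
python3 -c "
from station import ctrl
print(ctrl.job_done())"
```

```text
the job is handed in; nothing more can be done
None
```

The job is handed in: the funnel is home in the steel seat and the strainer is nested in the funnel. Both were set down gently, let go and measured in place, and handed in at about 24 s of the 56 s; the judge's result was not shown.

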